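# Bring the cuff under the bench magnifier

### The arm

A 7-joint arm with a two-finger parallel gripper is mounted at the origin on a cart in front of the work surface, level with it; the furniture and walls round the work are solid. World frame = base frame: x ahead of the robot, y to its left, z up, the work surface at z = 0. Lengths are in m, angles in rad, forces in N, time in s.
With the tool pointing down it reaches from about 0.4 to 0.875 m from the base axis. Payload 4.4 kg.
Tool frame: the origin (TCP) lies between the finger pads; the fingertips stand robot.nose_length ahead of it and the grasp point (between the pads) lies 8 mm behind it (robot.nose_length is the distance from the TCP to the fingertips, in m); x points along the fingers, z is the direction in which the jaws open and shut, and the axes are right-handed (so a half turn about x gives the same grasp; the last joint's range is limited). The gripper opens to 85 mm and grips with 20 to 120 N. Pads are 22 mm wide; open, the fingers measure 114 mm over their backs; the gripper's body (76 mm by 85 mm) begins 54 mm behind the grasp point. The pads swing forward as they close: fully open they stand 13 mm farther back than shut.
Start: joints at [-1.242, 0.628, 0.038, 1.517, -0.027, 0.996, -0.02], TCP at [0.25, 0.6, 0.242] pointing down, gripper open.
Joint ranges: [-3.06, 3.06], [-0.37, 2.12], [-1.25, 1.32], [0.18, 2.47], [-1.1, 4.24], [0.23, 1.98], [-2.94, 2.94]. Speed limits (rad/s): [2.57, 2.57, 3.14, 3.14, 3.14, 3.14, 3.14].

### API

Orientations are given as a unit quaternion [w, x, y, z].
In Python, from plant import robot, viewer gives the robot as it stands. The module is installed in compiled form; this text tells all that it offers.
- The arm moves only by the tool arm_command, never from a script. Its argument "targets" is one flat list of numbers, 5 for each row, row after row: the closure, from 0 (fully open) to 1 (shut), then the shift along the tool's x, y, z as a fraction of full scale, then the turn about the tool's x as a fraction of full scale. In form: [fingers, tx, ty, tz, roll, fingers, tx, ty, tz, roll, ...]. A call has 1 to 12 rows; each row is the pose to reach, as a shift and turn from the pose commanded when the call began, along the tool's axes at that moment; what a row does not reach only later rows make up. Full scale, the value 1, is 1 m for a shift and 120 degrees for a turn. A row lasts 1/12 s, in which the tool goes at most 41.7 mm and 7.16 degrees, less where a joint would pass 70% of its speed; a pose out of reach is approached as far as the arm can. A call with a number of a shift or a turn outside -1 to 1 is refused whole. A call with a gripper value outside its range is refused whole. The fingers move at their own pace and stop on an object; "squeeze" is the grip in N (left out, the last holds). Time passes only in rows, so rows that repeat a pose let the fingers close. It gives the time, the measured TCP pose, the force and the opening at its end, in the units of the state.
- robot.observe(): the state, without advancing time (a new reading comes with each control period).
- viewer.camera(name): name is "scene" or "top"; returns the picture (384x512x3 uint8, blue, green, red); there is no depth.
- viewer.get_calibration(name): a dict with "mtx" (3x3 intrinsics, pixels), "k1" (the pictures are not rectified: a ray, as slopes to the right and down, at radius r is drawn at 1 + k1 r^2 times it, then the intrinsics apply), "world_from_camera" (4x4, takes a point from camera to world coordinates). Camera axes: x right, y down, z forward; pixel columns grow to the right and rows downward; lengths in m; the calibration is good to about 2 mm. A picture is of the moment at which its call begins. get_calibration takes no time and is no camera call.
- robot.hand_in(): hands the job in, once; it reports no verdict.
The state is a dict: "time_s": time; "joints": joint angles; "joint_vel": joint speeds; "joint_efforts": joint torques, N m; "tool_pos": TCP position; "ee_rot": TCP orientation; "ft_force": force on the tool from outside, world axes, zero at the start; "torque": the same for the moment, N m; "width": finger opening in m.
Only numpy, scipy, OpenCV 4.12 (cv2) and the standard library are available. Lean on these libraries where they do the work, as an engineer would, in place of code of your own. Each camera call takes 0.05 s, during which the arm holds its last target.

### The job

On the bench stands a small hand-turned inspection table with a pointer and a swing-arm magnifier. With a fingertip, push gently on the table's spokes until the silver cuff stands in front of the pointer, then push the magnifier's arm round to its stop so that the lens is over the cuff. Do not touch, shift or lift the pieces lying on the table, and leave the other things on the bench alone.

Things in the scene. Friction and masses are not known exactly. Their poses are not given: they have to be found in the camera images.
- stand: Fixed stand: grey round foot (radius 62 mm, 11 mm high) with a column (radius 18 mm) under the table, and a low outrigger bar along its +x to the magnifier post (radius 6 mm, top 178 mm, axis 145 mm from the origin). A thin fixed pointer runs from the post towards the table's axis at height 78 mm, ending 80 mm from the axis. Origin: bench surface on the table axis; z up; +x to the post.
- turntable (a joint): Angle of the table, rad, counter-clockwise from above; no stop is met within several turns; slight friction (0.05 N m), stays where left. Four spokes (round bars 8 mm thick, axis 52 mm above the bench) stick out from under the disc, 90 degrees apart, to 129 mm from the axis, each ending in a black ball of 14 mm. At 0 one spoke points along the stand's +x.
- table_center (a point): Centre of the top face of the table: a round steel disc of radius 75 mm, its underside 58 mm and its top 70 mm above the bench. The table turns about the vertical through this point.
- mark (a point): Inspection point in front of the pointer: on the line from the table's axis to the post, 42 mm from the axis, at the height of the disc's top. The cuff's middle belongs here. Does not turn with the table.
- silver_cuff: Open silver cuff bracelet, an oval band 54 x 59 mm and 22 mm high, lying loose on the disc with its middle about 42 mm from the axis. Origin: centre of its underside. It rides round with the disc.
- pumice_block: Dark grey abrasive block 25 x 35 x 16 mm, loose on the disc; origin: centre of underside. Not to be touched.
- agate_lump: Tan abrasive block 23 x 27 x 17 mm, loose on the disc; origin: centre of underside. Not to be touched.
- rubber_block: Black rounded rubber block 14 x 30 x 13 mm, loose on the disc; origin: centre of underside. Not to be touched.
- lens_arm (a joint): Angle of the magnifier arm about the post, rad, counter-clockwise from above. 1.5: at its stop, arm pointing from the post to the table's axis, lens over the mark; 0: swung fully aside (the left side, seen from the table towards the post). The arm points along stand yaw + 1.64 + joint value. Slight friction (0.03 N m), stays where left.
- post_axis (a point): Pivot of the magnifier arm on the post's axis, 155 mm above the bench. The arm is a round bar 10 mm thick at this height, from the pivot (radius 11 mm) to the lens rim at 68 mm.
- lens_center (a point): Centre of the round lens, 103 mm from the pivot, 155 mm above the bench; the rim's outer radius is 35 mm, its thickness 8 mm.
- ring_peg: Turned wooden ring clamp standing on end, 32 mm thick, 122 mm high; loose bystander; origin under its middle.
- bench_block: Steel block 62 x 62 x 20 mm; loose bystander; origin under its middle.
- tweezers: Steel tweezers 122 mm long; loose bystander; origin under the middle.
- marker: Black marker 129 mm long; loose bystander; origin under the middle.
Mind the look-alikes: they are no part of the job. What is shaped like the silver_cuff but purple or turquoise is not meant.

How it is judged:
By the outcome, as a careful person would: the job done as asked, in the order asked, and still so for the second after the job is handed in, with the robot touching nothing.
It also fails if it takes over 72 s, if anything falls off the work surface, if the arm or the gripper's body presses on something with over 40 N, if the wrist force passes 120 N, or if a joint passes its speed limit or range.

## Working session

There is one attempt and no reset: what is moved stays moved. The work goes in short steps, Python scripts to look and compute and a tool call to move; the robot and the scene stay as the last step left them, time stands still between calls to the robot, and variables do not carry over. Pictures are saved under pics/ and viewed, and the job is handed in when it is done.

Besides the shell and the picture viewer there is one more tool, called after "Call:" as name(argument=value, ...) on one line, values as JSON. arm_command: Moves the arm, as the interface text tells. Its arguments: {"type":"object","properties":{"targets":{"type":"array","items":{"type":"number","minimum":-1,"maximum":1}},"squeeze":{"type":"number"}},"required":["targets"]}

```bash
mkdir -p pics
python3 - <<'E'
from plant import robot, viewer
import cv2,json
for n in("scene","top"):
    cv2.imwrite(f"pics/{n}0.png",viewer.camera(n)); c=viewer.get_calibration(n); print(n,c)
print(robot.observe(), robot.nose_length)
E
```

```text
scene {'mtx': array([[464.44559189,   0.        , 253.59526146],
       [  0.        , 464.44559189, 187.17318678],
       [  0.        ,   0.        ,   1.        ]]), 'k1': -0.06496280592787562, 'world_from_camera': array([[ 0.4788646 , -0.36175119,  0.79989047, -0.3109309 ],
       [-0.87788625, -0.19950934,  0.43532948, -0.59050833],
       [ 0.00210466, -0.91067673, -0.41311436,  0.59553347],
       [ 0.        ,  0.        ,  0.        ,  1.        ]])}
top {'mtx': array([[435.95707307,   0.        , 257.61810456],
       [  0.        , 435.95707307, 192.59172728],
       [  0.        ,   0.        ,   1.        ]]), 'k1': -0.16035599103150844, 'world_from_camera': array([[-2.28731723e-02, -9.93646821e-01,  1.10194432e-01,
         4.64584592e-01],
       [-9.99733848e-01,  2.30654045e-02,  4.69908440e-04,
        -9.37133609e-02],
       [-3.00860218e-03, -1.10154356e-01, -9.93909939e-01,
         1.22929167e+00],
       [ 0.00000000e+00,  0.00000000e+00,  0.00000000e+00,
         1.00000000e+00]])}
{'time_s': 0.1, 'joints': array([-1.24181065,  0.62924467,  0.03842546,  1.51826218, -0.02699733,
        0.99631195, -0.02002396]), 'joint_vel': array([ 0.00067693, -0.00285907,  0.00012782, -0.00194463,  0.00048444,
        0.00096308, -0.00156786]), 'joint_efforts': array([ 3.22611224e-03, -5.64539123e+01,  1.23047847e+00, -1.93975693e+01,
        1.12875571e-02,  5.41680231e-03,  1.76857760e-06]), 'tool_pos': array([0.2497502 , 0.59951708, 0.24148836]), 'ee_rot': array([ 0.58784725, -0.39256913,  0.58884965,  0.39189434]), 'ft_force': array([0.30857667, 0.29298827, 0.58322062]), 'torque': array([-0.03685592, -0.00836858,  0.01238955]), 'width': 0.08550620261585765} 0.011
```

View pics/scene0.png

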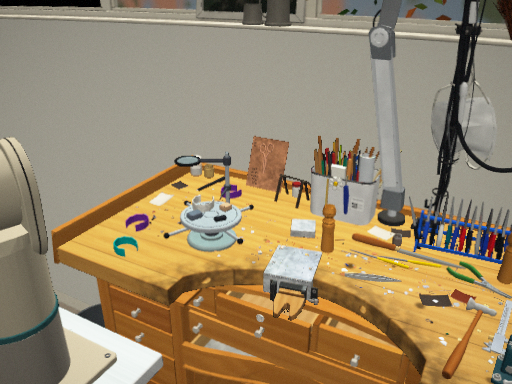

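View pics/top0.png

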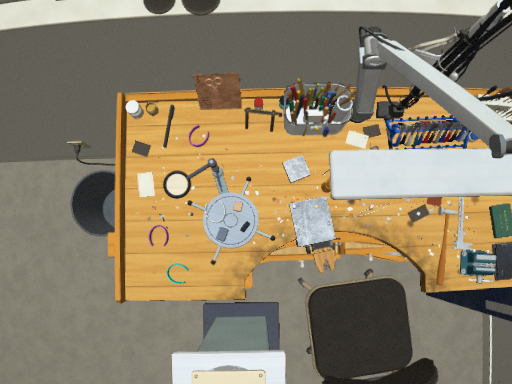

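```bash
cat > h.py <<'E'
import numpy as np,cv2
from plant import robot, viewer
CAL={n:viewer.get_calibration(n) for n in("scene","top")}
def proj(n,P):
    c=CAL[n];T=np.linalg.inv(c["world_from_camera"]);p=np.atleast_2d(P)@T[:3,:3].T+T[:3,3]
    s=p[:,:2]/p[:,2:];r2=(s**2).sum(1,keepdims=True);s=s*(1+c["k1"]*r2)
    return s@np.diag([c["mtx"][0,0],c["mtx"][1,1]])+c["mtx"][:2,2]
def ray(n,uv):
    c=CAL[n];s0=(np.array(uv,float)-c["mtx"][:2,2])/c["mtx"][0,0];s=s0.copy()
    for _ in range(30): s=s0/(1+c["k1"]*(s@s))
    W=c["world_from_camera"];return W[:3,3],W[:3,:3]@np.array([s[0],s[1],1])
def atz(n,uv,z):
    o,d=ray(n,uv);return o+d*(z-o[2])/d[2]
def crop(im,x0,y0,x1,y1,k): return cv2.resize(im[y0:y1,x0:x1],None,fx=k,fy=k,interpolation=cv2.INTER_CUBIC)
E
python3 - <<'E'
from h import *
im=cv2.imread("pics/top0.png");cv2.imwrite("pics/topc.png",crop(im,130,140,290,280,5)[:600])
cv2.imwrite("pics/topc.png",cv2.resize(im[145:275,150:300],None,fx=4.6,fy=4.6,interpolation=cv2.INTER_CUBIC))
im=cv2.imread("pics/scene0.png");cv2.imwrite("pics/scenec.png",cv2.resize(im[140:260,150:270],None,fx=5,fy=5,interpolation=cv2.INTER_CUBIC))
o=robot.observe();print(proj("top",o["tool_pos"]),proj("scene",o["tool_pos"]))
print(atz("top",(231,220),.07),atz("top",(212,164),.178),atz("top",(177,184),.155))
E
```

```text
[[-22.27005482 330.77514664]] [[-60.17761819 139.58898679]]
[ 0.52140538 -0.02068245  0.07      ] [0.65422004 0.01694441 0.178     ] [0.60997537 0.10780795 0.155     ]
```

View pics/topc.png

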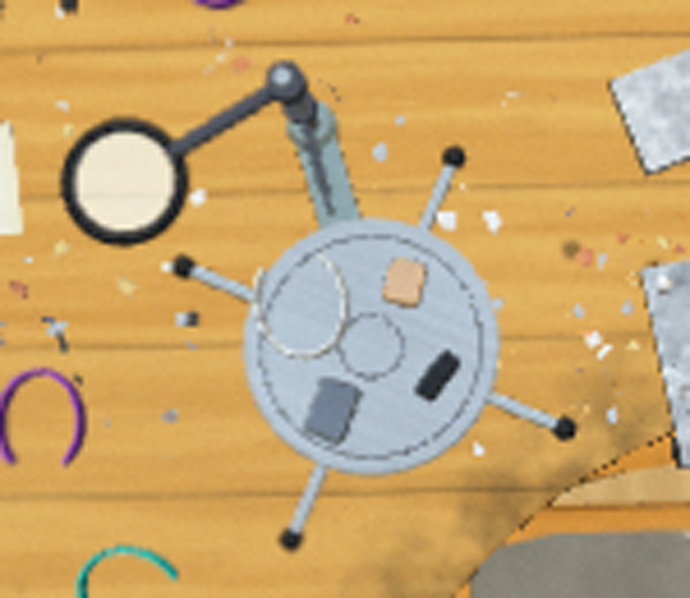

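View pics/scenec.png

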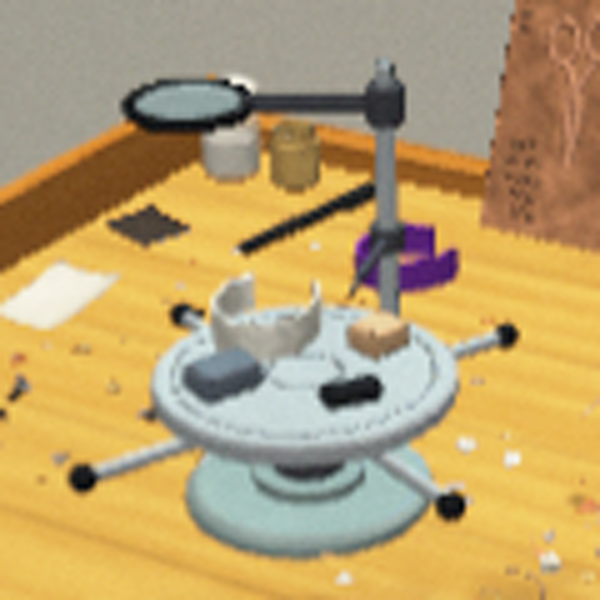

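Run:
```python
from h import *
from scipy.optimize import least_squares
t=lambda u,v:(np.array([u,v])+.5)/4.6-.5+[150,145]
s=lambda u,v:(np.array([u,v])+.5)/5-.5+[150,140]
B=[t(454,157),t(183,266),t(291,540),t(565,429)]
S=[s(508,334),s(182,314),s(83,478),s(451,505)]
for b in B: print("ball",atz("top",b,.052))
def f(p):
    r=[];
    for k in range(4):
        a=p[2]+k*np.pi/2;P=[p[0]+.122*np.cos(a),p[1]+.122*np.sin(a),.052] # ball centre
        r+=list(proj("top",P)[0]-B[k])+list(proj("scene",P)[0]-S[k])
    return np.array(r)
for R in (.122,.129):
    def f(p):
        r=[]
        for k in range(4):
            a=p[2]+k*np.pi/2;P=[p[0]+R*np.cos(a),p[1]+R*np.sin(a),.052]
            r+=list(proj("top",P)[0]-B[k])+list(proj("scene",P)[0]-S[k])
        return np.array(r)
    q=least_squares(f,[.52,-.02,-.4]);print(R,q.x,q.cost,np.round(q.fun,1))
print("disc",atz("top",t(371,346),.07))
print("post",atz("top",t(284,76),.178),atz("scene",s(385,62),.178))
print("lens",atz("top",t(125,181),.155),atz("scene",s(189,104),.155))
for z in(.092,.07,.081):print("cuff",z,atz("top",t(301,303),z))
```

```text
ball [ 0.6337036 -0.0686302  0.052    ]
ball [0.57246631 0.09315851 0.052     ]
ball [0.41036998 0.03130098 0.052     ]
ball [ 0.47163113 -0.13021311  0.052     ]
0.122 [ 0.52143169 -0.01869138 -0.42326285] 0.594192300531146 [ 0.1  0.4 -0.4 -0.2  0.2  0.3  0.3 -0.3 -0.   0.1  0.2 -0.5 -0.1  0.1
  0.2 -0.4]
0.129 [ 0.52211614 -0.01831654 -0.42355554] 20.32043486577674 [ 0.9 -2.2  1.7 -1.  -2.2 -0.9 -1.  -1.4 -1.2  2.2 -2.4  0.2  2.1  0.9
  2.   0.7]
disc [ 0.52191115 -0.01872144  0.07      ]
post [0.66140677 0.01848568 0.178     ] [0.65876784 0.01779221 0.178     ]
lens [0.61009848 0.10835766 0.155     ] [0.60767214 0.10802385 0.155     ]
cuff 0.092 [0.54615582 0.01934595 0.092     ]
cuff 0.07 [0.54773375 0.02153299 0.07      ]
cuff 0.081 [0.54694478 0.02043947 0.081     ]
```

Run:
```python
from h import *
a=cv2.resize(cv2.imread("pics/top0.png")[190:232,195:245],None,fx=12,fy=12,interpolation=cv2.INTER_CUBIC)
cv2.imwrite("pics/c1.png",a)
b=cv2.resize(cv2.imread("pics/scene0.png")[188:228,182:232],None,fx=12,fy=12,interpolation=cv2.INTER_CUBIC)
cv2.imwrite("pics/c2.png",b)
```

```text
(no output)
```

View pics/c1.png

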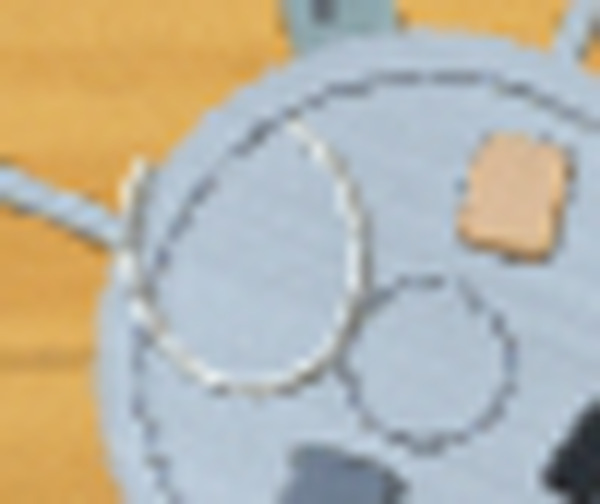

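View pics/c2.png

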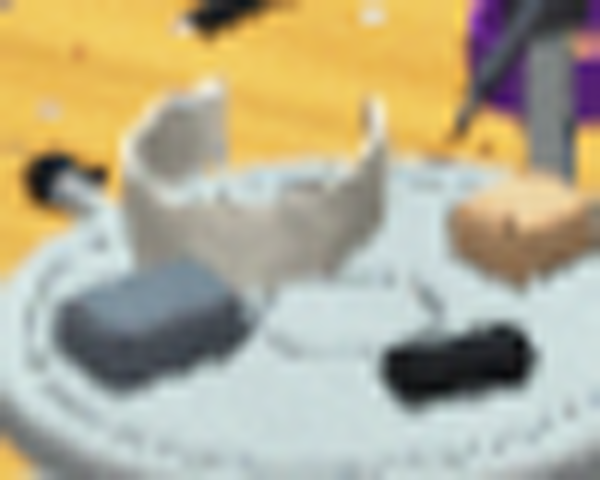

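Run:
```python
from h import *
from scipy.optimize import least_squares
p=np.array([(137,165),(129,210),(130,250),(142,305),(172,350),(210,380),(255,388),(300,376),(338,335),(357,280),(357,230),(340,180),(315,148),(295,125)])
W=np.array([atz("top",(q+.5)/12-.5+[195,190],.092)[:2] for q in p])
for (A,Bb) in((.0265,.029),(.0255,.028),(.0245,.027)):
  for th0 in(0,1.,2.):
    def f(x):
        c,s=np.cos(x[2]),np.sin(x[2]);d=W-x[:2];u=d@[c,s];v=d@[-s,c]
        return (np.hypot(u/A,v/Bb)-1)*.027
    q=least_squares(f,[.546,.02,th0]);print(A,q.x,np.sqrt((q.fun**2).mean())*1e3)
    d=q.x[:2]-[.5214,-.0187];print(np.hypot(*d),np.arctan2(d[1],d[0]))
```

```text
0.0265 [ 0.54643584  0.01993249 -1.36060112] 1.1939284779835788
0.04603545311856601 0.9957921878883194
0.0265 [0.54643584 0.0199325  1.78093575] 1.193928480144648
0.04603545679648302 0.9957923577894012
0.0265 [0.54643584 0.01993249 1.78098873] 1.1939284776833805
0.04603545330290786 0.9957921964084826
0.0255 [ 0.54616246  0.01984925 -1.37946172] 1.4780144576047398
0.045817288901408945 0.9998114353088823
0.0255 [0.54616246 0.01984925 1.7621337 ] 1.4780144569856584
0.04581728838926341 0.9998114200427803
0.0255 [0.54616246 0.01984925 1.76212998] 1.4780144578265608
0.0458172890738777 0.9998114405106496
0.0245 [ 0.54591331  0.01977496 -1.40114286] 2.285487571222501
0.04562044493029032 1.0035263829438632
0.0245 [0.54591331 0.01977496 1.74044754] 2.285487571527513
0.0456204454220928 1.0035264016995562
0.0245 [0.5459133  0.01977497 1.74043927] 2.285487572780545
0.04562044723819627 1.0035264705893123
```

```bash
cat >> h.py <<'E'
from scipy.spatial.transform import Rotation as Ro
def tool():
    o=robot.observe();q=o["ee_rot"];return o,Ro.from_quat([q[1],q[2],q[3],q[0]]).as_matrix()
def go(P,yawz=None):
    "shift in tool axes to world P, roll fraction so tool z has yaw yawz (mod pi)"
    o,R=tool();s=R.T@(np.array(P)-o["tool_pos"]);r=None
    if yawz is not None:
        cur=np.arctan2(R[1,2],R[0,2]);d=(yawz-cur+np.pi/2)%np.pi-np.pi/2;r=-np.degrees(d)/120
    return np.round(s,4),r
E
python3 - <<'E'
from h import *
o,R=tool();print(R.round(3),np.arctan2(R[1,2],R[0,2]))
print(go([.416,-.009,.2],2.718-np.pi/2),go([.42,.25,.24]))
c=np.array([.5214,-.0187])
print("bench pin corner",atz("top",(292,202),.03),atz("top",(297,243),.03))
E
```

```text
[[-0.001 -0.923  0.385]
 [-0.002  0.385  0.923]
 [-1.    -0.    -0.002]] 1.1760038821410619
(array([ 0.0423, -0.3875, -0.4977]), np.float64(0.013751086842711499)) (array([ 0.0019, -0.2916, -0.2571]), None)
bench pin corner [ 0.56919258 -0.18753707  0.03      ] [ 0.45604285 -0.19790086  0.03      ]
```

Call:
arm_command(targets=[1, 0.03, -0.13, -0.165, 0, 1, 0.04, -0.26, -0.33, 0, 1, 0.042, -0.387, -0.498, 0, 1, 0.042, -0.387, -0.498, 0, 1, 0.042, -0.387, -0.498, 0, 1, 0.042, -0.387, -0.498, 0, 1, 0.042, -0.387, -0.498, 0, 1, 0.042, -0.387, -0.498, 0, 1, 0.042, -0.387, -0.498, 0, 1, 0.042, -0.387, -0.498, 0, 1, 0.042, -0.387, -0.498, 0, 1, 0.042, -0.387, -0.498, 0], squeeze=20)

```text
time_s: 1.1
tool_pos: [0.381, 0.117, 0.208]
ee_rot: [0.588, -0.392, 0.588, 0.392]
ft_force: [1.0, -0.5, -0.6]
width: -0.0002
```

Run:
```python
from h import *
o,R=tool();print(o["time_s"],o["tool_pos"],o["width"],o["ft_force"],R.round(3),o["joint_vel"].round(2));print(go([.416,-.009,.2],2.718-np.pi/2))
```

```text
1.1 [0.38103955 0.1169793  0.20800508] -0.00016699282585074375 [ 1.00165123 -0.47277516 -0.58857617] [[-0.    -0.923  0.384]
 [ 0.     0.384  0.923]
 [-1.     0.     0.   ]] [ 1.19  0.01  0.06  0.11 -0.04 -0.14  1.27]
(array([ 0.008 , -0.0807, -0.1029]), np.float64(0.013992322299403588))
```

Call:
arm_command(targets=[1, 0.008, -0.081, -0.103, 0, 1, 0.008, -0.081, -0.103, 0, 1, 0.008, -0.081, -0.103, 0, 1, 0.008, -0.081, -0.103, 0, 1, 0.008, -0.081, -0.103, 0, 1, 0.008, -0.081, -0.103, 0, 1, 0.008, -0.081, -0.103, 0])

```text
time_s: 1.68
tool_pos: [0.4158, -0.0057, 0.2]
ee_rot: [0.588, -0.393, 0.588, 0.393]
ft_force: [-0.0, 0.3, -0.1]
width: -0.0002
```

Run:
```python
from h import *
for n in("scene","top"):
    im=viewer.camera(n)
    cv2.imwrite(f"pics/{n}1.png",im if n=="scene" else cv2.resize(im[100:330,100:340],None,fx=2.5,fy=2.5))
o,R=tool();print(o["time_s"],o["tool_pos"],o["width"],o["ft_force"],R.round(3));print(go([.416,-.009,.057]))
```

```text
1.7833 [ 0.41590355 -0.00547089  0.20010827] -2.9184567264440906e-05 [ 0.61268788 -0.72475808 -0.15657703] [[-0.    -0.924  0.381]
 [ 0.001  0.381  0.924]
 [-1.     0.001  0.   ]]
(array([ 0.1431, -0.0015, -0.0033]), None)
```

View pics/scene1.png

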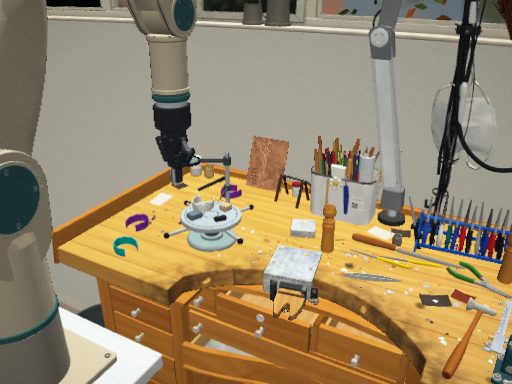

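View pics/top1.png

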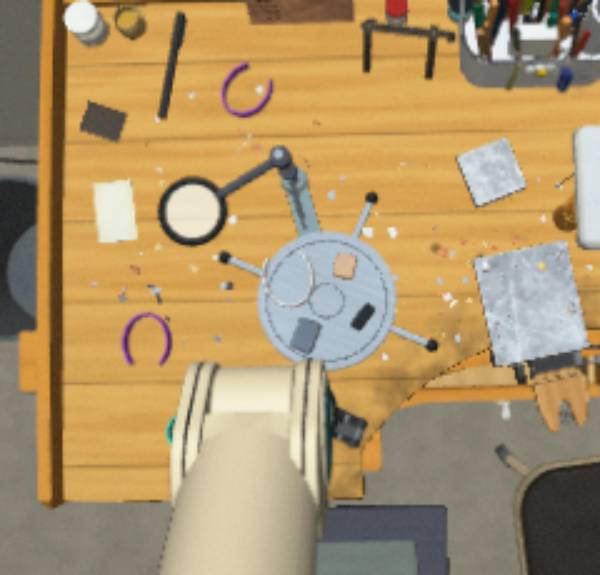

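Call:
arm_command(targets=[1, 0.04, 0, -0.005, 0, 1, 0.08, 0, -0.005, 0, 1, 0.105, 0, -0.005, 0, 1, 0.12, 0, -0.005, 0, 1, 0.13, 0, -0.005, 0, 1, 0.138, 0, -0.005, 0, 1, 0.143, 0, -0.005, 0, 1, 0.143, 0, -0.005, 0, 1, 0.143, 0, -0.005, 0])

```text
time_s: 2.53
tool_pos: [0.4142, -0.0103, 0.0564]
ee_rot: [0.588, -0.393, 0.588, 0.393]
ft_force: [-0.8, -1.0, -0.2]
width: 0.0002
```

Run:
```python
from h import *
im=viewer.camera("scene")
cv2.imwrite("pics/scene2.png",cv2.resize(im[110:260,120:280],None,fx=4,fy=4))
o,R=tool();print(o["time_s"],o["tool_pos"],o["width"],o["ft_force"],R.round(3))
c=np.array([.5214,-.0187]);P0=o["tool_pos"][:2]
yz=R[:2,1:]  # columns y,z in world
a0=2.718;print("r,n",(P0-c)@[np.cos(a0),np.sin(a0)],(P0-c)@[np.sin(a0),-np.cos(a0)])
for k in range(0,13):
    a=a0-.74*k/12
    e=np.array([np.cos(a),np.sin(a)]);n=np.array([np.sin(a),-np.cos(a)])
    T=c+.101*e-n*(.0185); print(k,round(a,3),(yz.T@(T-P0)).round(4),round((a0-a)*57.3/120,3))
```

```text
2.5833 [ 0.41404214 -0.01052576  0.05666009] 0.00013034743786136382 [-0.43776377 -0.28426858  0.76155642] [[-0.001 -0.924  0.382]
 [-0.001  0.382  0.924]
 [-1.     0.001 -0.001]]
r,n 0.1012292951349777 -0.036676398469198415
0 2.718 [-0.0008  0.0182] 0.0
1 2.656 [-0.      0.0244] 0.029
2 2.595 [0.0003 0.0308] 0.059
3 2.533 [0.0003 0.0371] 0.088
4 2.471 [-0.0001  0.0434] 0.118
5 2.41 [-0.0009  0.0497] 0.147
6 2.348 [-0.0021  0.0559] 0.177
7 2.286 [-0.0037  0.062 ] 0.206
8 2.225 [-0.0056  0.0681] 0.236
9 2.163 [-0.0079  0.074 ] 0.265
10 2.101 [-0.0106  0.0797] 0.294
11 2.04 [-0.0136  0.0853] 0.324
12 1.978 [-0.017   0.0906] 0.353
```

View pics/scene2.png

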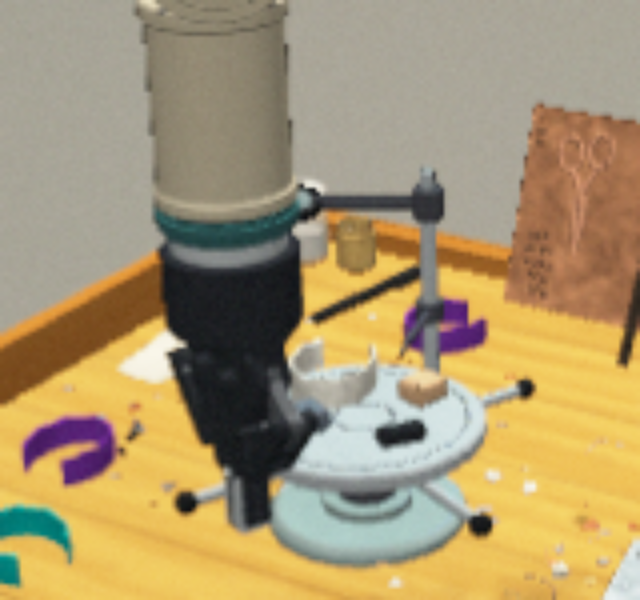

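Call:
arm_command(targets=[1, 0, 0, 0.008, 0, 1, 0, 0, 0.014, 0, 1, 0, 0, 0.018, 0, 1, 0, 0, 0.021, 0.015, 1, 0, 0, 0.0244, 0.029, 1, 0, 0, 0.0276, 0.044, 1, 0, 0, 0.031, 0.059, 1, 0, 0, 0.034, 0.074, 1, 0, 0, 0.037, 0.088, 1, 0, 0, 0.04, 0.103, 1, 0, 0, 0.0425, 0.115, 1, 0, 0, 0.0434, 0.118])

```text
time_s: 3.58
tool_pos: [0.4313, 0.0284, 0.0572]
ee_rot: [0.633, -0.316, 0.632, 0.316]
ft_force: [-0.8, -0.7, 0.3]
width: 0.0002
```

```bash
cat >> h.py <<'E'
c=np.array([.5214,-.0187]);
def plan(a0,a1,N,r=.101,off=.0185,al0=None):
    o,R=tool();P0=o["tool_pos"][:2];yz=R[:2,1:];print(o["time_s"],o["tool_pos"],o["ft_force"].round(2),R.round(3).tolist())
    yw=np.arctan2(R[1,2],R[0,2])
    for k in range(N+1):
        a=a0+(a1-a0)*k/N
        e=np.array([np.cos(a),np.sin(a)]);n=np.array([np.sin(a),-np.cos(a)])
        T=c+r*e-n*off; print(k,round(a,3),(yz.T@(T-P0)).round(4),round((yw-(a-np.pi/2))*57.3/120,3))
E
python3 - <<'E'
from h import *
im=viewer.camera("top")
cv2.imwrite("pics/top3.png",cv2.resize(im[145:275,150:300],None,fx=4.6,fy=4.6,interpolation=cv2.INTER_CUBIC))
plan(2.471,1.978,12)
E
```

```text
3.6333 [0.43132702 0.02840574 0.0571319 ] [ 1.   -0.47 -0.08] [[0.0, -0.8, 0.599], [-0.0, 0.599, 0.8], [-1.0, -0.0, 0.0]]
0 2.471 [0.0011 0.0006] 0.013
1 2.43 [0.0017 0.0048] 0.033
2 2.389 [0.0021 0.009 ] 0.053
3 2.348 [0.0023 0.0132] 0.072
4 2.307 [0.0023 0.0174] 0.092
5 2.266 [0.0022 0.0216] 0.111
6 2.224 [0.0019 0.0258] 0.131
7 2.183 [0.0014 0.03  ] 0.151
8 2.142 [0.0008 0.0342] 0.17
9 2.101 [-0.0001  0.0383] 0.19
10 2.06 [-0.001   0.0424] 0.209
11 2.019 [-0.0022  0.0465] 0.229
12 1.978 [-0.0035  0.0505] 0.249
```

View pics/top3.png

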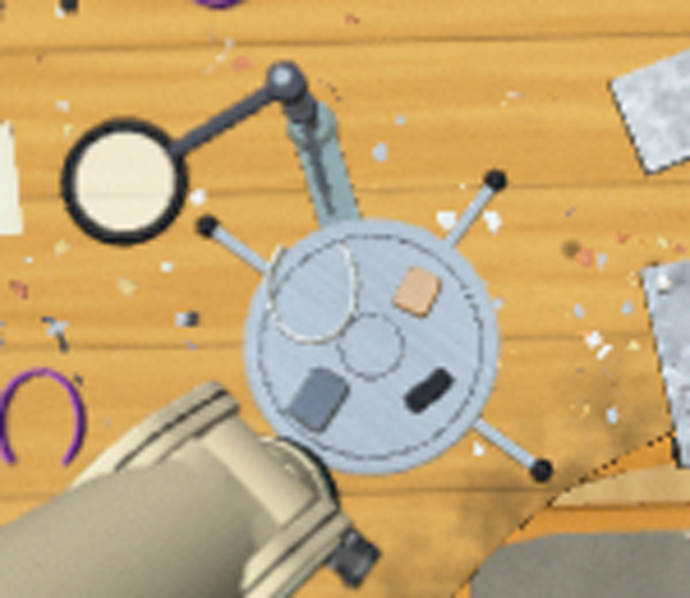

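Call:
arm_command(targets=[1, 0, 0.001, 0.003, 0.02, 1, 0, 0.002, 0.007, 0.042, 1, 0, 0.002, 0.011, 0.062, 1, 0, 0.002, 0.015, 0.082, 1, 0, 0.002, 0.019, 0.1, 1, 0, 0.002, 0.023, 0.118, 1, 0, 0.002, 0.027, 0.136, 1, 0, 0.0015, 0.031, 0.155, 1, 0, 0.001, 0.035, 0.174, 1, 0, 0, 0.0385, 0.19, 1, 0, -0.0005, 0.041, 0.202, 1, 0, -0.001, 0.042, 0.208])

```text
time_s: 4.63
tool_pos: [0.457, 0.0614, 0.057]
ee_rot: [0.686, -0.172, 0.686, 0.173]
ft_force: [-0.6, 0.4, 0.2]
width: 0.0003
```

```bash
cat >> h.py <<'E'
t=lambda u,v:(np.array([u,v])+.5)/4.6-.5+[150,145]
def ang(u,v,z=.052):
    d=atz("top",t(u,v),z)[:2]-c;return np.arctan2(d[1],d[0]),np.hypot(*d)
E
python3 - <<'E'
from h import *
im=viewer.camera("top")
cv2.imwrite("pics/top4.png",cv2.resize(im[145:275,150:300],None,fx=4.6,fy=4.6,interpolation=cv2.INTER_CUBIC))
plan(2.06,1.978,3)
E
```

```text
4.6833 [0.45708172 0.06145539 0.0570262 ] [-0.06 -0.09 -0.59] [[-0.0, -0.473, 0.881], [0.0, 0.881, 0.473], [-1.0, 0.0, -0.0]]
0 2.06 [0.     0.0006] 0.002
1 2.033 [0.0005 0.0034] 0.015
2 2.005 [0.0009 0.0062] 0.028
3 1.978 [0.0012 0.0089] 0.041
```

View pics/top4.png

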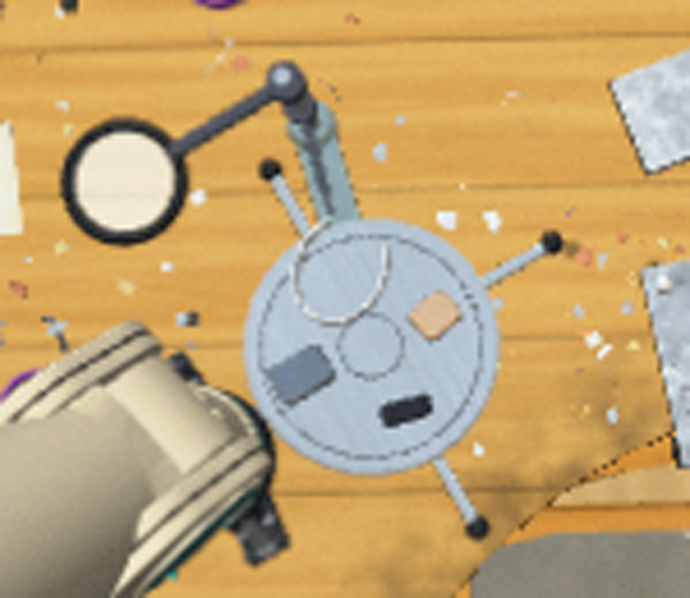

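```bash
python3 - <<'E'
from h import *
A=[ang(552,243)[0],ang(270,169)[0]-np.pi/2,ang(477,527)[0]+np.pi/2];print(A,np.mean(A)+.4233)
print("post",np.arctan2(.0182+.0187,.660-.5214),ang(284,76,.178), "pointer tip/base?",ang(330,212,.078),ang(307,112,.078))
E
python3 - <<'E'
import cv2
im=cv2.imread("pics/top4.png");cv2.imwrite("pics/c4.png",cv2.resize(im[60:360,240:440],None,fx=2,fy=2,interpolation=cv2.INTER_CUBIC))
E
```

```text
[np.float64(-1.060373841803537), np.float64(-1.0661145595056924), np.float64(-1.0629928135406952)] -0.639860404949975
post 0.2601981880506797 (np.float64(0.25960551244203295), np.float64(0.144860865821279)) pointer tip/base? (np.float64(0.2736958432587768), np.float64(0.08116642433225646)) (np.float64(0.2472929076440577), np.float64(0.14138493440805758))
```

View pics/c4.png

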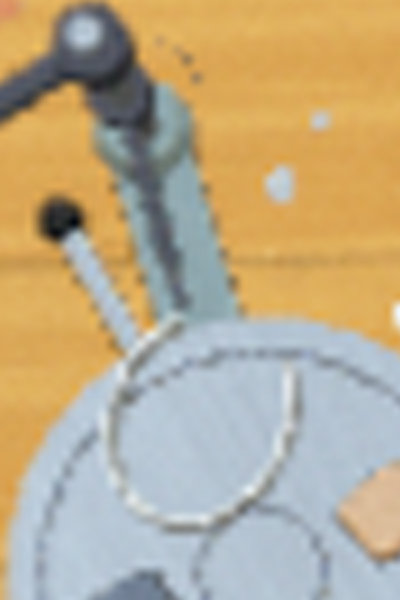

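```bash
cat > fit.py <<'E'
from h import *
from scipy.optimize import least_squares
def fit(p,conv,z=.092):
    W=np.array([atz("top",conv(q),z)[:2] for q in p])
    for (A,Bb) in((.0265,.029),(.0255,.028)):
      for th0 in(.3,1.5):
        def f(x):
            C,s=np.cos(x[2]),np.sin(x[2]);d=W-x[:2];u=d@[C,s];v=d@[-s,C]
            return (np.hypot(u/A,v/Bb)-1)*.027
        q=least_squares(f,[*W.mean(0),th0]);d=q.x[:2]-c
        print(A,q.x.round(4),"rms mm",np.sqrt((q.fun**2).mean())*1e3,"r,ang",np.hypot(*d),np.arctan2(d[1],d[0]))
E
python3 - <<'E'
from fit import *
p=np.array([(180,320),(140,353),(118,385),(110,420),(115,465),(130,498),(160,520),(190,526),(225,515),(255,492),(280,460),(293,415),(292,370)])
fit(p,lambda q:t(240+(q[0]+.5)/2-.5,60+(q[1]+.5)/2-.5))
E
```

```text
0.0265 [ 0.5644 -0.0032  1.1278] rms mm 1.0889647644428129 r,ang 0.04570565614905701 0.3461928540685106
0.0265 [ 0.5644 -0.0032  1.1279] rms mm 1.0889647614508688 r,ang 0.045705660529541337 0.34619288673446363
0.0255 [ 0.564  -0.003   1.1295] rms mm 1.4969156377698218 r,ang 0.04536321831229701 0.353982997159273
0.0255 [ 0.564  -0.003   1.1295] rms mm 1.4969156380654358 r,ang 0.045363218536360966 0.3539829952317721
```

Call:
arm_command(targets=[1, 0, 0.0003, 0.002, 0.01, 1, 0, 0.0005, 0.004, 0.02, 1, 0, 0.001, 0.006, 0.028, 1, 0, 0.001, 0.008, 0.036, 1, 0, 0.001, 0.009, 0.041, 1, 0, 0.001, 0.009, 0.041])

```text
time_s: 5.18
tool_pos: [0.4647, 0.0665, 0.0571]
ee_rot: [0.693, -0.143, 0.692, 0.143]
ft_force: [-0.4, -0.3, 0.5]
width: 0.0004
```

Run:
```python
from h import *
im=viewer.camera("top")
cv2.imwrite("pics/top5.png",cv2.resize(im[145:275,150:300],None,fx=4.6,fy=4.6,interpolation=cv2.INTER_CUBIC))
cv2.imwrite("pics/c5.png",cv2.resize(im[155:225,200:280],None,fx=7.5,fy=7.5,interpolation=cv2.INTER_CUBIC))
plan(1.978,1.94,2)
```

```text
5.2333 [0.46468059 0.06635972 0.05708744] [-0.26 -0.32 -0.44] [[0.0, -0.396, 0.918], [-0.0, 0.918, 0.396], [-1.0, -0.0, 0.0]]
0 1.978 [ 0.0004 -0.0001] 0.0
1 1.959 [0.0008 0.0018] 0.009
2 1.94 [0.0011 0.0037] 0.018
```

View pics/top5.png

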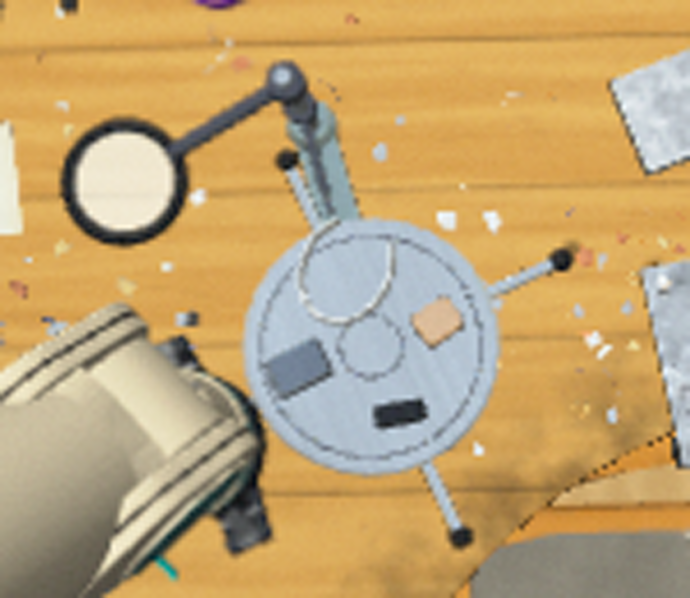

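View pics/c5.png

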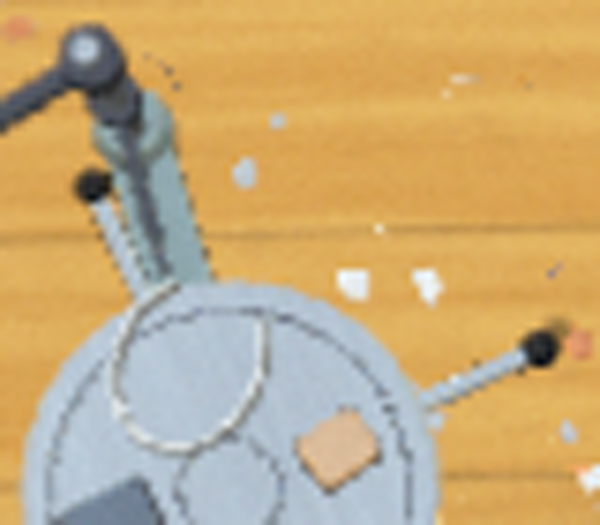

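Run:
```python
from fit import *
A=[ang(561,259)[0],ang(288,160)[0]-np.pi/2,ang(460,537)[0]+np.pi/2];print(A,np.mean(A)+.4233, "cuff",1.0+np.mean(A)+.4233)
p=np.array([(172,285),(140,305),(122,335),(115,370),(120,410),(140,437),(165,449),(195,445),(225,425),(250,395),(265,355),(267,320)])
fit(p,lambda q:(q+.5)/7.5-.5+[200,155])
```

```text
[np.float64(-1.1490576129304968), np.float64(-1.163259172600144), np.float64(-1.157745269179916)] -0.7333873515701854 cuff 0.2666126484298146
0.0265 [ 0.5651 -0.0063  1.0015] rms mm 1.5347478764970692 r,ang 0.04548323996607085 0.27722617793380955
0.0265 [ 0.5651 -0.0063  1.0014] rms mm 1.5347478766805518 r,ang 0.045483226886295254 0.27722631988321594
0.0255 [ 0.5648 -0.0061  0.9903] rms mm 1.8839227161078893 r,ang 0.0451859960824927 0.2837208404108214
0.0255 [ 0.5648 -0.0061  0.9902] rms mm 1.883922716865265 r,ang 0.04518598355000798 0.28372098643694144
```

Call:
arm_command(targets=[1, 0, 0, -0.008, 0, 1, 0, 0, -0.025, 0, 1, -0.02, 0, -0.03, 0, 1, -0.05, 0, -0.03, 0, 1, -0.09, 0, -0.03, 0, 1, -0.13, 0, -0.03, 0, 1, -0.17, 0, -0.03, 0, 1, -0.2, 0, -0.03, 0, 1, -0.2, 0, -0.03, 0])

```text
time_s: 5.98
tool_pos: [0.4395, 0.0536, 0.2616]
ee_rot: [0.696, -0.143, 0.689, 0.143]
ft_force: [0.8, -0.9, 0.0]
width: 0.0
```

Run:
```python
from h import *
o,R=tool();print(o["time_s"],o["tool_pos"],o["joints"].round(2),R.round(3))
print(go([.673,.077,.255],2.078+np.pi/2))
im=viewer.camera("top")
cv2.imwrite("pics/top6.png",cv2.resize(im[100:280,130:330],None,fx=3.3,fy=3.3,interpolation=cv2.INTER_CUBIC))
im=viewer.camera("scene")
cv2.imwrite("pics/scene6.png",im)
```

```text
5.9833 [0.43952592 0.05363184 0.26162378] [-0.9   0.47  1.04  2.06 -0.54  0.89  0.85] [[ 0.009 -0.396  0.918]
 [ 0.003  0.918  0.396]
 [-1.    -0.001  0.009]]
(array([ 0.0088, -0.071 ,  0.2236]), np.float64(-0.04779855038147304))
```

View pics/scene6.png

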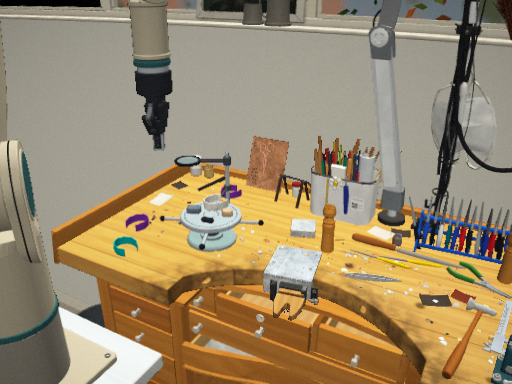

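View pics/top6.png

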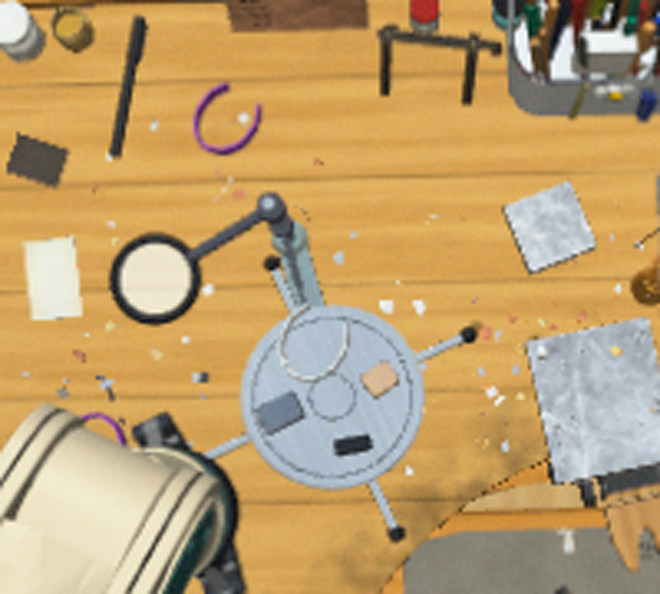

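Call:
arm_command(targets=[1, 0.009, -0.07, 0.224, -0.047, 1, 0.009, -0.07, 0.224, -0.047, 1, 0.009, -0.07, 0.224, -0.047, 1, 0.009, -0.07, 0.224, -0.047, 1, 0.009, -0.07, 0.224, -0.047, 1, 0.009, -0.07, 0.224, -0.047, 1, 0.009, -0.07, 0.224, -0.047, 1, 0.009, -0.07, 0.224, -0.047, 1, 0.009, -0.07, 0.224, -0.047])

```text
time_s: 6.83
tool_pos: [0.6686, 0.0779, 0.2461]
ee_rot: [0.683, -0.176, 0.686, 0.177]
ft_force: [-0.4, -0.9, 0.2]
width: 0.0004
```

Run:
```python
from h import *
o,R=tool();print(o["time_s"],o["tool_pos"],o["joints"].round(2),R.round(3))
print(go([.673,.077,.154],2.078+np.pi/2))
im=viewer.camera("top")
cv2.imwrite("pics/top7.png",cv2.resize(im[100:280,130:330],None,fx=3.3,fy=3.3,interpolation=cv2.INTER_CUBIC))
im=viewer.camera("scene")
cv2.imwrite("pics/scene7.png",cv2.resize(im[80:260,120:320],None,fx=3.3,fy=3.3,interpolation=cv2.INTER_CUBIC))
```

```text
6.8333 [0.66858844 0.07794894 0.24611074] [-0.59  0.81  0.86  1.45 -0.63  1.18  0.86] [[-0.004 -0.483  0.876]
 [ 0.     0.876  0.483]
 [-1.     0.002 -0.003]]
(array([ 0.0921, -0.0032,  0.0037]), np.float64(-0.0015528826300948214))
```

View pics/scene7.png

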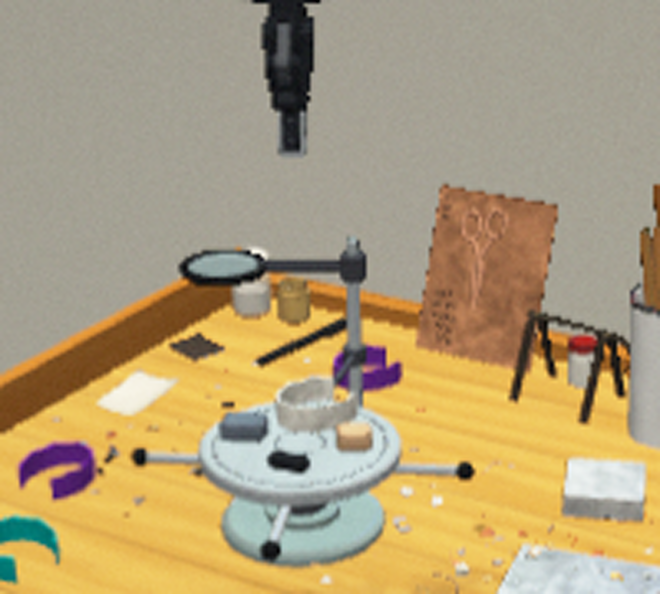

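View pics/top7.png

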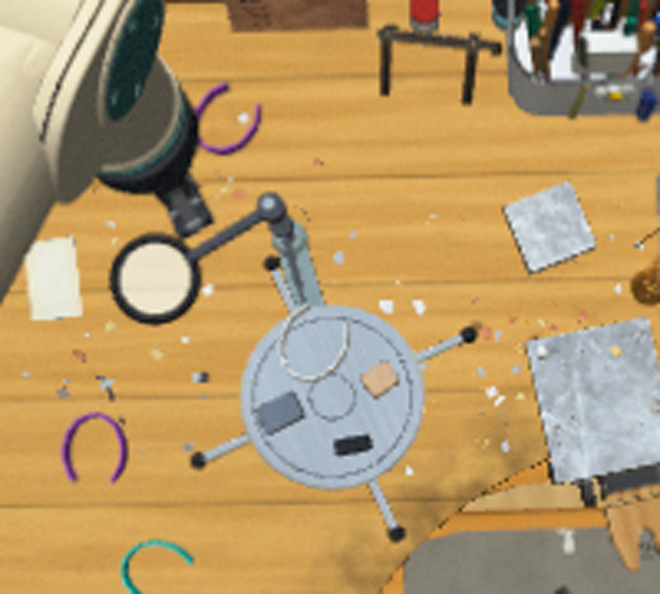

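Call:
arm_command(targets=[1, 0.02, -0.003, 0.008, 0, 1, 0.045, -0.003, 0.008, 0, 1, 0.065, -0.003, 0.008, 0, 1, 0.08, -0.003, 0.008, 0, 1, 0.089, -0.003, 0.008, 0, 1, 0.092, -0.003, 0.008, 0, 1, 0.092, -0.003, 0.008, 0])

```text
time_s: 7.52
tool_pos: [0.6782, 0.0803, 0.156]
ee_rot: [0.684, -0.177, 0.685, 0.177]
ft_force: [0.6, -0.9, 0.5]
width: 0.0001
```

```bash
cat >> h.py <<'E'
post=np.array([.660,.0184])
def lplan(f0,f1,N,rho=.045,off=.0195):
    o,R=tool();P0=o["tool_pos"][:2];yz=R[:2,1:];print(o["time_s"],o["tool_pos"],o["joints"].round(2),o["ft_force"].round(2),R.round(3).tolist())
    yw=np.arctan2(R[1,2],R[0,2])
    for k in range(N+1):
        f=f0+(f1-f0)*k/N
        u=np.array([np.cos(f),np.sin(f)]);m=np.array([-np.sin(f),np.cos(f)])
        T=post+rho*u-m*off; print(k,round(f,3),(yz.T@(T-P0)).round(4),round(-((f-np.pi/2)-yw)*57.3/120,3),T.round(3))
E
python3 - <<'E'
from h import *
im=viewer.camera("scene")
cv2.imwrite("pics/scene8.png",cv2.resize(im[120:240,150:290],None,fx=5,fy=5,interpolation=cv2.INTER_CUBIC))
lplan(2.078,3.40,24)
E
```

```text
7.5667 [0.67878661 0.08012539 0.15685808] [-0.56  0.9   0.79  1.51 -0.71  1.03  0.92] [-0.42 -0.48  0.78] [[0.001, -0.484, 0.875], [0.0, 0.875, 0.484], [-1.0, -0.0, 0.001]]
0 2.078 [ 0.0001 -0.0269] -0.001 [0.655 0.067]
1 2.133 [ 0.0011 -0.0294] -0.027 [0.653 0.067]
2 2.188 [ 0.002 -0.032] -0.053 [0.65  0.066]
3 2.243 [ 0.0027 -0.0346] -0.08 [0.647 0.066]
4 2.298 [ 0.0033 -0.0372] -0.106 [0.645 0.065]
5 2.353 [ 0.0037 -0.0399] -0.132 [0.642 0.064]
6 2.409 [ 0.004  -0.0426] -0.158 [0.64  0.063]
7 2.464 [ 0.0041 -0.0453] -0.185 [0.637 0.062]
8 2.519 [ 0.0041 -0.048 ] -0.211 [0.635 0.06 ]
9 2.574 [ 0.004  -0.0507] -0.237 [0.633 0.059]
10 2.629 [ 0.0036 -0.0533] -0.264 [0.63  0.057]
11 2.684 [ 0.0032 -0.056 ] -0.29 [0.628 0.056]
12 2.739 [ 0.0026 -0.0586] -0.316 [0.626 0.054]
13 2.794 [ 0.0018 -0.0612] -0.343 [0.624 0.052]
14 2.849 [ 0.0009 -0.0638] -0.369 [0.623 0.05 ]
15 2.904 [-0.0001 -0.0663] -0.395 [0.621 0.048]
16 2.959 [-0.0013 -0.0687] -0.422 [0.619 0.046]
17 3.014 [-0.0026 -0.0711] -0.448 [0.618 0.043]
18 3.069 [-0.004  -0.0734] -0.474 [0.617 0.041]
19 3.125 [-0.0055 -0.0756] -0.5 [0.615 0.039]
20 3.18 [-0.0072 -0.0777] -0.527 [0.614 0.036]
21 3.235 [-0.009  -0.0797] -0.553 [0.613 0.034]
22 3.29 [-0.0109 -0.0817] -0.579 [0.613 0.031]
23 3.345 [-0.0129 -0.0835] -0.606 [0.612 0.028]
24 3.4 [-0.015  -0.0852] -0.632 [0.612 0.026]
```

View pics/scene8.png

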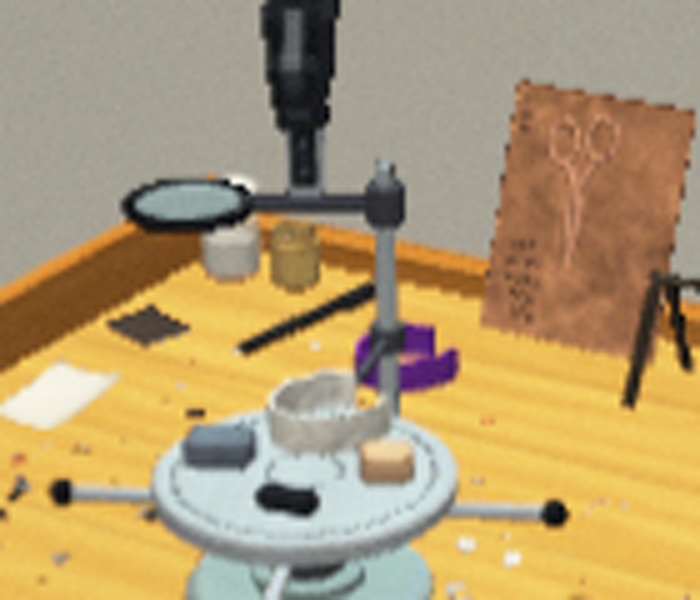

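Call:
arm_command(targets=[1, 0.002, 0, -0.012, 0, 1, 0.003, 0, -0.021, 0, 1, 0.003, 0, -0.026, 0, 1, 0.003, 0.001, -0.0294, -0.027, 1, 0.003, 0.002, -0.032, -0.053, 1, 0.003, 0.003, -0.0346, -0.08, 1, 0.003, 0.0033, -0.0372, -0.106, 1, 0.003, 0.0037, -0.04, -0.132, 1, 0.003, 0.004, -0.0426, -0.158, 1, 0.003, 0.004, -0.0453, -0.185, 1, 0.003, 0.004, -0.047, -0.2, 1, 0.003, 0.004, -0.048, -0.211])

```text
time_s: 8.57
tool_pos: [0.6355, 0.0606, 0.1544]
ee_rot: [0.63, -0.323, 0.628, 0.323]
ft_force: [0.6, 1.6, 0.1]
width: 0.0
```

Run:
```python
from h import *
im=viewer.camera("scene")
cv2.imwrite("pics/scene9.png",cv2.resize(im[120:240,150:290],None,fx=5,fy=5,interpolation=cv2.INTER_CUBIC))
lplan(2.519,3.40,16)
```

```text
8.6167 [0.63534389 0.06036993 0.15430155] [-0.52  0.81  0.68  1.65 -0.62  0.9   1.35] [-0.61 -0.14  0.9 ] [[0.002, -0.813, 0.582], [0.001, 0.582, 0.813], [-1.0, -0.001, 0.002]]
0 2.519 [ 0.0005 -0.0002] 0.001 [0.635 0.06 ]
1 2.574 [ 0.0015 -0.0027] -0.026 [0.633 0.059]
2 2.629 [ 0.0024 -0.0053] -0.052 [0.63  0.057]
3 2.684 [ 0.0031 -0.0079] -0.078 [0.628 0.056]
4 2.739 [ 0.0037 -0.0105] -0.104 [0.626 0.054]
5 2.794 [ 0.0041 -0.0132] -0.131 [0.624 0.052]
6 2.849 [ 0.0044 -0.0159] -0.157 [0.623 0.05 ]
7 2.904 [ 0.0046 -0.0186] -0.183 [0.621 0.048]
8 2.96 [ 0.0045 -0.0213] -0.21 [0.619 0.046]
9 3.015 [ 0.0044 -0.024 ] -0.236 [0.618 0.043]
10 3.07 [ 0.0041 -0.0266] -0.262 [0.617 0.041]
11 3.125 [ 0.0036 -0.0293] -0.289 [0.615 0.039]
12 3.18 [ 0.003  -0.0319] -0.315 [0.614 0.036]
13 3.235 [ 0.0023 -0.0345] -0.341 [0.613 0.034]
14 3.29 [ 0.0014 -0.0371] -0.367 [0.613 0.031]
15 3.345 [ 0.0004 -0.0396] -0.394 [0.612 0.028]
16 3.4 [-0.0008 -0.042 ] -0.42 [0.612 0.026]
```

View pics/scene9.png

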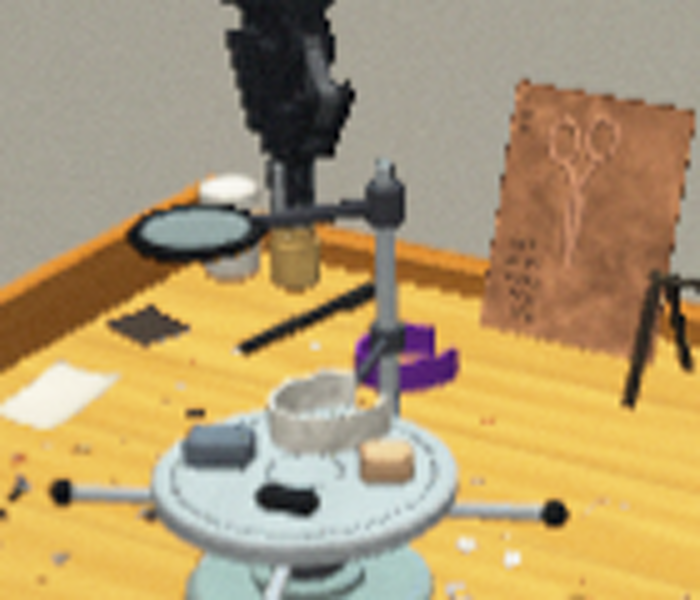

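Lens arm follows the finger. Continuing round.

Call:
arm_command(targets=[1, 0, 0.001, -0.002, -0.02, 1, 0, 0.002, -0.004, -0.04, 1, 0, 0.003, -0.0075, -0.075, 1, 0, 0.0037, -0.0105, -0.105, 1, 0, 0.004, -0.0132, -0.131, 1, 0, 0.0044, -0.016, -0.157, 1, 0, 0.0045, -0.0186, -0.183, 1, 0, 0.0045, -0.0213, -0.21, 1, 0, 0.0044, -0.024, -0.236, 1, 0, 0.004, -0.0266, -0.262, 1, 0, 0.0036, -0.0285, -0.28, 1, 0, 0.0036, -0.0293, -0.289])

```text
time_s: 9.62
tool_pos: [0.6153, 0.0383, 0.1538]
ee_rot: [0.505, -0.496, 0.504, 0.495]
ft_force: [0.1, 0.8, 0.9]
width: 0.0002
```

Run:
```python
from h import *
im=viewer.camera("scene")
cv2.imwrite("pics/scene10.png",cv2.resize(im[120:240,150:290],None,fx=5,fy=5,interpolation=cv2.INTER_CUBIC))
lplan(3.125,3.46,6)
```

```text
9.6667 [0.61521632 0.03823174 0.15372768] [-0.41  0.74  0.51  1.71 -0.47  0.81  1.87] [-0.16 -0.08  0.01] [[0.001, -1.0, 0.017], [0.0, 0.017, 1.0], [-1.0, -0.001, 0.0]]
0 3.125 [-0.0001  0.0004] -0.0 [0.615 0.039]
1 3.181 [ 0.0009 -0.0021] -0.027 [0.614 0.036]
2 3.237 [ 0.0018 -0.0047] -0.054 [0.613 0.034]
3 3.292 [ 0.0025 -0.0074] -0.08 [0.613 0.031]
4 3.348 [ 0.0031 -0.01  ] -0.107 [0.612 0.028]
5 3.404 [ 0.0035 -0.0127] -0.134 [0.611 0.026]
6 3.46 [ 0.0038 -0.0155] -0.16 [0.611 0.023]
```

View pics/scene10.png

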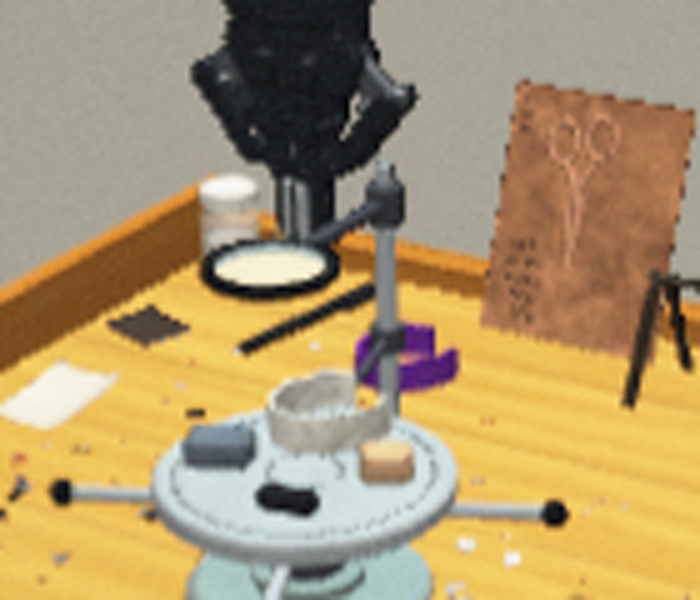

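Call:
arm_command(targets=[1, 0, 0.0005, -0.0012, -0.013, 1, 0, 0.001, -0.0025, -0.027, 1, 0, 0.0018, -0.0047, -0.054, 1, 0, 0.0025, -0.007, -0.075, 1, 0, 0.003, -0.009, -0.095, 1, 0, 0.0033, -0.0105, -0.11, 1, 0, 0.0034, -0.0117, -0.122, 1, 0, 0.0035, -0.0127, -0.134, 1, 0, 0.0035, -0.0135, -0.134, 1, 0, 0.0035, -0.014, -0.134, 1, 0, 0.0035, -0.0145, -0.134])

```text
time_s: 10.58
tool_pos: [0.6111, 0.0245, 0.1531]
ee_rot: [0.43, -0.561, 0.43, 0.561]
ft_force: [0.2, 1.4, 1.6]
width: -0.0001
```

Run:
```python
from h import *
im=viewer.camera("scene")
cv2.imwrite("pics/scene11.png",cv2.resize(im[120:240,150:290],None,fx=5,fy=5,interpolation=cv2.INTER_CUBIC))
lplan(3.4,3.46,3)
```

```text
10.6333 [0.61112186 0.02452198 0.15310999] [-0.35  0.72  0.43  1.72 -0.4   0.79  2.11] [0.17 1.02 0.39] [[0.0, -0.966, -0.26], [0.0, -0.26, 0.966], [-1.0, -0.0, 0.0]]
0 3.4 [-0.0007  0.0011] 0.002 [0.612 0.026]
1 3.42 [-0.0003  0.0002] -0.007 [0.611 0.025]
2 3.44 [ 0.0001 -0.0007] -0.017 [0.611 0.024]
3 3.46 [ 0.0004 -0.0016] -0.027 [0.611 0.023]
```

View pics/scene11.png

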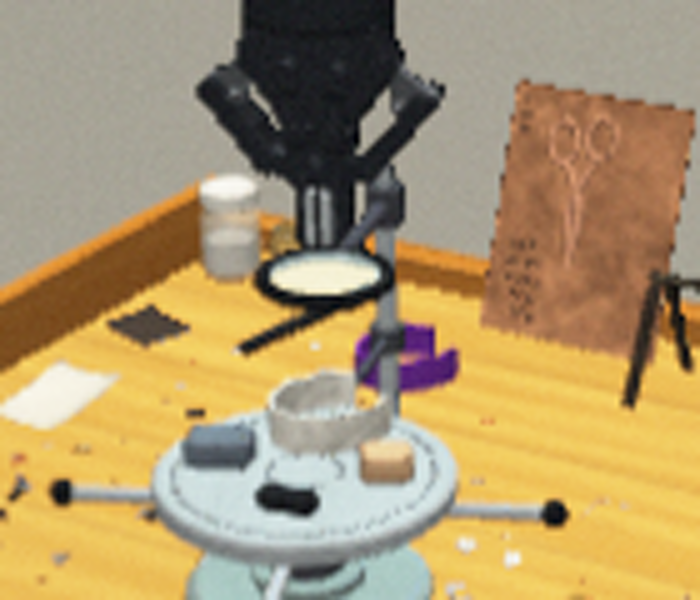

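Run:
```python
from h import *
for f in(3.3,3.35,3.38,3.4,3.42):
    P=np.r_[post+.103*np.array([np.cos(f),np.sin(f)]),.155];print(f,proj("scene",P))
print((np.array([325,276])+.5)/5-.5+[150,120])
```

```text
3.3 [[210.67482193 174.29450133]]
3.35 [[212.62145624 174.55179613]]
3.38 [[213.81059025 174.68772854]]
3.4 [[214.61136452 174.7705505 ]]
3.42 [[215.4180992  174.84707486]]
[214.6 174.8]
```

Call:
arm_command(targets=[1, 0, 0, -0.001, 0, 1, 0, 0, -0.002, 0, 1, 0, 0, -0.003, 0, 1, 0, 0, -0.004, 0, 1, 0, 0, -0.004, 0])

```text
time_s: 11.05
tool_pos: [0.6112, 0.0242, 0.1531]
ee_rot: [0.43, -0.56, 0.429, 0.563]
ft_force: [-1.5, 8.8, 3.7]
width: -0.0003
```

Run:
```python
from h import *
lplan(3.4,3.46,3)
im=viewer.camera("scene")
cv2.imwrite("pics/scene12.png",cv2.resize(im[120:240,150:290],None,fx=5,fy=5,interpolation=cv2.INTER_CUBIC))
```

```text
11.05 [0.6112223  0.0241889  0.15309032] [-0.34  0.72  0.43  1.72 -0.4   0.79  2.11] [-1.46  8.81  3.73] [[-0.002, -0.965, -0.262], [0.005, -0.262, 0.965], [-1.0, 0.001, 0.005]]
0 3.4 [-0.0007  0.0014] 0.003 [0.612 0.026]
1 3.42 [-0.0003  0.0005] -0.006 [0.611 0.025]
2 3.44 [ 0.0001 -0.0004] -0.016 [0.611 0.024]
3 3.46 [ 0.0004 -0.0013] -0.026 [0.611 0.023]
```

View pics/scene12.png

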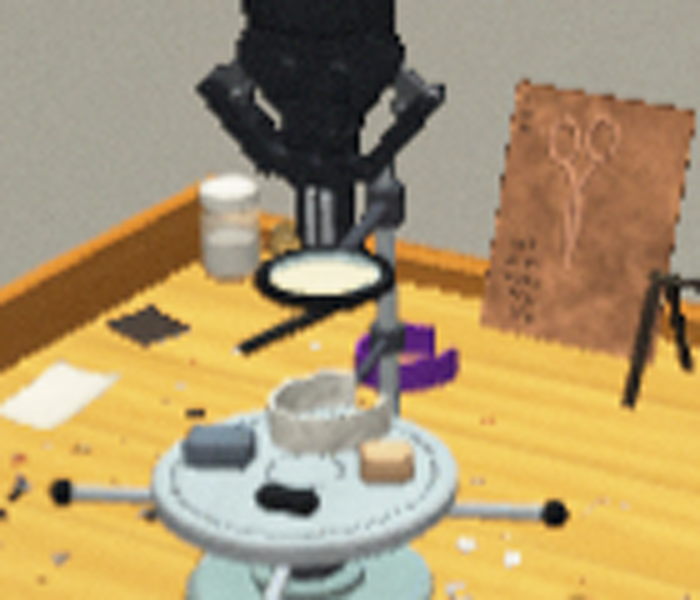

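Call:
arm_command(targets=[1, 0, 0, 0.004, 0, 1, 0, 0, 0.02, 0, 1, 0, 0, 0.04, 0, 1, -0.02, 0, 0.06, 0, 1, -0.05, 0, 0.09, 0, 1, -0.09, 0, 0.12, 0, 1, -0.11, 0, 0.15, 0, 1, -0.11, 0.03, 0.18, 0, 1, -0.11, 0.06, 0.2, 0, 1, -0.11, 0.08, 0.22, 0, 1, -0.11, 0.08, 0.22, 0])

```text
time_s: 12.02
tool_pos: [0.4721, 0.2151, 0.2627]
ee_rot: [0.428, -0.561, 0.429, 0.564]
ft_force: [-0.2, 1.3, -0.0]
width: -0.0001
```

Run:
```python
from h import *
o,R=tool();print(o["time_s"],o["tool_pos"],o["ft_force"])
im=viewer.camera("scene")
cv2.imwrite("pics/scene13.png",im)
im=viewer.camera("top")
cv2.imwrite("pics/top13.png",cv2.resize(im[145:275,150:300],None,fx=4.6,fy=4.6,interpolation=cv2.INTER_CUBIC))
```

```text
12.0167 [0.47206115 0.21510411 0.26266253] [-0.24956286  1.25783225 -0.04621015]
```

View pics/scene13.png

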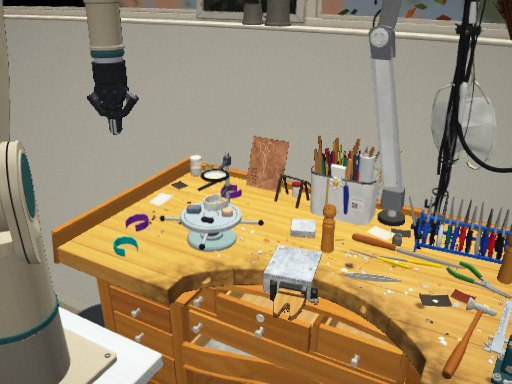

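View pics/top13.png

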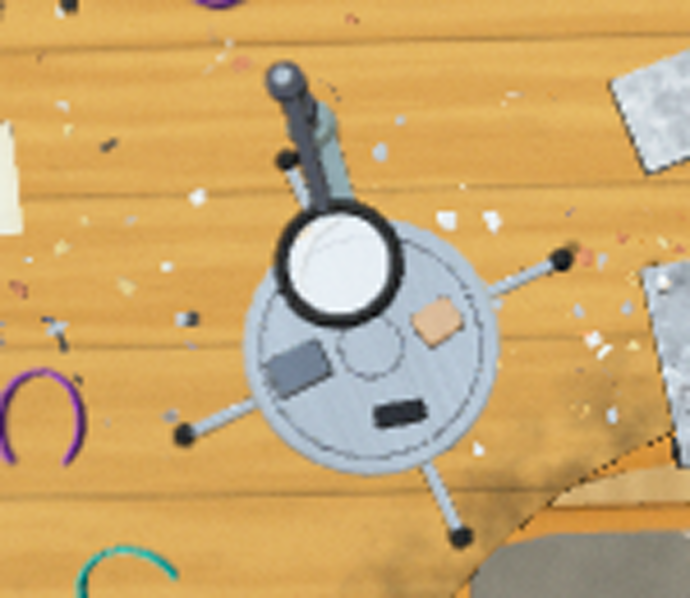

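Run:
```python
from h import *
L=atz("top",t(340,264),.155);print(L, L[:2]-post, np.arctan2(*(L[:2]-post)[::-1])%6.283, ang(340,264,.155))
A=[ang(561,259)[0],ang(288,160)[0]-np.pi/2,ang(460,537)[0]+np.pi/2,ang(184,435)[0]+np.pi-2*np.pi+0];print(A)
```

```text
[ 0.56221354 -0.00824866  0.155     ] [-0.09778646 -0.02664866] 3.40746541620147 (np.float64(0.2506884672224001), np.float64(0.042130458319708755))
[np.float64(-1.1490576129304968), np.float64(-1.163259172600144), np.float64(-1.157745269179916), np.float64(-1.1616803203688786)]
```

Call:
arm_command(targets=[1, 0, 0, 0, 0, 1, 0, 0, 0, 0, 1, 0, 0, 0, 0, 1, 0, 0, 0, 0, 1, 0, 0, 0, 0])

```text
time_s: 12.53
tool_pos: [0.4782, 0.2114, 0.2629]
ee_rot: [-0.43, 0.561, -0.431, -0.561]
ft_force: [-0.5, -0.2, -0.5]
width: -0.0002
```

```bash
python3 -c "
from plant import robot
print(robot.hand_in())"
```

```text
the job is handed in; nothing more can be done
None
```

I turned the table about 42° clockwise with the closed fingertips on one spoke, until the silver cuff stood in front of the pointer. Then I pushed the magnifier's arm round to its stop. I backed the arm clear and handed in at 12.5 s.

- **Cuff:** in the pictures it lies within about 0.01–0.02 rad (under 1 mm) of the pointer line. Its middle measured about 45 mm from the axis, against the stated 42 mm. It was already that far out (about 46 mm) before I turned the table, so I did not correct it.
- **Lens:** the push met the stop at about 9 N. After I backed off, the lens centre measured 42 mm from the axis, at 0.25 rad against the 0.26 rad post line, so it is over the cuff.
- **Other things:** after the lens push, the table's spokes had not moved. The three blocks looked to have ridden round with the disc untouched, and the bench items in view looked unmoved. I judged these by eye and did not measure them.

The other cuffs, purple at top-view pixels (199,135) and (159,236) and turquoise at (178,273), were left alone. I did not list them in a line before the first reach, as you had asked. The only cuff on the disc was the silver one at (215,211), and I did check it in a close crop.

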